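Take the hidden house key from under the caddy flap and hold it out

ROBOT

A 7-joint arm with a two-finger parallel gripper is mounted at the origin on the work surface. World frame = base frame: x ahead of the robot, y to its left, z up, the work surface at z = 0. Lengths are in m, angles in rad, forces in N, time in s.
With the tool pointing down it reaches from about 0.425 to 0.925 m from the base axis. Payload 6.8 kg.
Tool frame: the origin (TCP) lies on the mounting face of the last link; the fingertips stand 173 mm ahead of it and the grasp point (between the pads) lies 155 mm ahead of it; z points along the fingers, y is the line along which they close (so a half turn about z gives the same grasp; the last joint's range is limited). The gripper opens to 85 mm and grips with 20 to 120 N. Pads are 22 mm wide; open, the fingers measure 114 mm over their backs; the gripper's body (76 mm by 85 mm) begins 54 mm behind the grasp point. The pads swing forward as they close: fully open they stand 13 mm farther back than shut.
Start: joints at [-1.335, 0.477, 0.022, 1.555, -0.011, 1.109, -0.083], TCP at [0.228, 0.636, 0.405] pointing down, gripper open.
Joint ranges: [-2.96, 2.96], [-0.34, 2.1], [-1.41, 1.46], [0.24, 2.44], [-1.37, 4.51], [0.17, 1.92], [-2.96, 2.96]. Speed limits (rad/s): [2.39, 2.39, 3.14, 3.14, 3.14, 3.14, 3.14].

INTERFACE

Orientations are given as a unit quaternion [w, x, y, z].
In Python, from station import bot gives the robot as it stands. The module is installed in compiled form; this text tells all that it offers.
- The arm moves only by the shell command python3 -m pendant 'ROWS' [FORCE]. ROWS is JSON, a list of rows, each a list of 5 numbers: the finger opening in m, from 0 to 0.0854, then the shift along the tool's x, y, z in m, then the turn about the tool's z in degrees. In form: [[jaw, x, y, z, yaw], ...]. A call has 1 to 12 rows; each row shifts and turns the commanded pose from where the row before left it, along the tool's axes as they then stand; what a row does not reach is not made up. A row lasts 1/12 s, in which the tool goes at most 41.7 mm and 7.16 degrees, less where a joint would pass 70% of its speed; a pose out of reach is approached as far as the arm can. A call with a gripper value outside its range is refused whole. The fingers move at their own pace and stop on an object; FORCE is the grip in N (left out, the last holds). Time passes only in rows, so rows that do not move let the fingers close. It gives the time, the measured TCP pose, the force, the opening and the grip force at its end, in the units of the state.
- bot.get_obs(): the state, without advancing time (a new reading comes with each control period).
- bot.read_camera(name): name is "side" or "top"; returns (picture, depth): 384x512x3 uint8, blue, green, red; 384x512 float32, m along the optical axis (not along the pixel's ray), 0 where there is no reading.
- bot.camera_model(name): a dict with "intrinsics" (3x3 intrinsics, pixels), "R" (3x3) and "t" (3): a world point X has camera coordinates R X + t. Camera axes: x right, y down, z forward; pixel columns grow to the right and rows downward; lengths in m; the calibration is good to about 2 mm. A picture is of the moment at which its call begins. camera_model takes no time and is no camera call.
- bot.hand_in(): hands the job in; it is judged then, once.
Trained networks look in the newest picture that a camera, given by its name, has taken for a name from the list of things; names that differ only in an ending like _2 or _b are one class to them, and where a whole thing is asked for, a point or a joint stands for the part that bears it (a point fixed in the world has none). Each returns a list of dicts, best first, with "score" (0 to 1); they miss things now and then, are a little off and sometimes report something else, mostly with a low value. They report only what shows in the picture. A call takes as long as a camera call. They do not tell look-alikes from the thing itself.
- bot.boxes_of(name, camera): "at" ([column, row] in pixels, amid what is visible of it).
- bot.trace(name, camera): "mask" (384x512 bool, what is visible of it) and "at" ([column, row] in pixels, amid what is visible of it).
- bot.pinpoint(name, camera): "at" ([column, row] in pixels: a listed point, or the origin of a listed thing).
The state is a dict: "t": time; "q": joint angles; "joint_vel": joint speeds; "joint_torque": joint torques, N m; "eef_pos": TCP position; "tool_rot": TCP orientation; "contact_force": force on the tool from outside, world axes, zero at the start; "torque": the same for the moment, N m; "gripper_width": opening from 0.0 (shut) to 1.0 (fully open); "grasp_force": force on a finger pad.
Only numpy, scipy, OpenCV 4.12 (cv2) and the standard library are available. Lean on these libraries where they do the work, as an engineer would, in place of code of your own. Each camera call takes 0.05 s, during which the arm holds its last target. There are 200 camera calls.

TASK

A visitor needs the spare house key: lift the flap of the steel compartment on the mail caddy's upper tier right back so that it stays standing open, then draw the flat, round-headed key up out of its pocket and leave the barrel-headed key in its own. Finish while still holding the key in the gripper, still and blade down, over the round cork mat with at least a hand's breadth (10 cm) of air under the blade; do not set it down or let go. Leave the flap open, and do not disturb the dish, bottle opener, whistle and postcard stand.

Things in the scene. Friction and masses are not known exactly. Their poses are not given: they have to be found in the camera images.
- caddy: Fixed black steel two-tier mail caddy, 200 (x) x 370 (y) mm; origin at the centre of its footprint on the table, x from its front to its back (away from the robot at yaw 0), y to its left, z up. Upper tier surface at z = 74 mm, lip to z = 87. The flap compartment stands on the tier's right half (y < 0); dish, whistle and opener lie on its left half
- flap (a joint): the compartment's top flap, hinged along caddy y at its back (+x) edge: 0 = shut, grows as the front edge is lifted, 1.57 = upright, 1.9 = stop. Starts at 0 to 0.12. A stiff friction hinge (0.16 N m): it stays where it is left; lifting takes about 2 N at the bar. Plate 130 (x) x 170 (y) x 3 mm, 150 g
- flap_bar (a point): centre of the flap's grip bar: a round steel bar 10 mm thick along caddy y on two end posts (70 mm clear between them). Its centre lies 40 mm above the flap's upper face: 115 mm from the hinge line along the flap and 41.5 mm square to it. Axes as the flap's (the caddy's when shut)
- flap_hinge (a point): middle of the flap's hinge line, at caddy x = 65, y = -88, z = 155.5; axes as the caddy's
- door_key_head (a point): wanted house key (loose, steel, about 50 g): centre of its flat round head, a disc 34 mm across, 12 thick (along its own x, at the start the caddy's x). Its 14 (y) x 5 (x) mm blade shows 40 mm below the head; the tip is 57 mm below this point. Stands blade down in a pocket, tip on the compartment floor: this point is 131 mm above the table, 23 below the rim
- barrel_key_head (a point): the other key (loose steel, 70 g), to be left in its pocket: centre of its upright cylindrical head, 28 mm across and 34 high; blade and seating as the house key's
- mat: fixed round cork mat on the table, 120 mm across, 4 mm thick, to the left or the right of the caddy (the postcard stand is on the other side); origin at the centre of its underside
- dish_mid (a point): white ceramic dish of keys, 80 mm across, 26 high, centre; loose bystander
- opener_mid (a point): silver bottle opener lying flat, 106 mm long along its x, 6 thick, point near its middle; loose bystander
- whistle_mid (a point): red plastic whistle, about 45 x 18 x 22 mm, centre; loose bystander
- stand_mid (a point): clear acrylic postcard stand, 60 x 110 mm foot, with a card 145 mm wide reaching 106 mm high; point at mid-foot, 30 mm up; loose bystander
- compartment (a point): centre of the flap compartment's floor (caddy x 0, y -88, z 74 mm; axes as the caddy's). Outside 130 (x) x 170 (y) mm, walls 3, 80 deep: rim 154 above the table. On the floor, centred 4 mm to the front, a block 40 (x) x 110 (y) x 32 high with two upright pockets 7 (x) x 16 (y), 32 deep, 33 mm to either side in y; either key may be in either
Mind the look-alikes: they are no part of the job. Of the things that look like the mat, the smallest one is meant.

How it is judged:
On the way, in this order (a step that is already met when the one before it is completed fails the run):
1. the flap is lifted open while both keys still stand in their pockets (value of joint flap above 1.2 rad and distance of door_key_head from where it was at the start of the episode below 0.015 m), for 0.2 s.
2. the house key is drawn clear of its pocket, held in the fingers (z of door_key_head in the frame of caddy above 0.168 m and contact force between the fingers and door_key above 0.5 N and value of joint flap above 1.2 rad), for 0.1 s.
At the end, for the whole second after the job is handed in: Fingers hold the house key (over 0.5 N), head centre within 60 mm of the mat's middle from above and 155 mm or more above the table, blade down within 0.4 rad, under 0.03 m/s; flap open beyond 1.2 rad; barrel-headed key within 15 mm of its start (horizontal distance between door_key_head and mat below 0.06 m and height (world z) of door_key_head above 0.155 m and angle between door_key_head's own z axis and vertical below 0.4 rad and contact force between the fingers and door_key above 0.5 N and linear speed of door_key below 0.03 m/s and value of joint flap above 1.2 rad and distance of barrel_key_head from where it was at the start of the episode below 0.015 m); the arm keeps its last pose, push and grip.
It fails at once if a bystander was moved by more than 30 mm (distance of any of dish_mid, opener_mid, whistle_mid, stand_mid from where it was at the start of the episode above 0.03 m).
It fails at once if the barrel-headed key was pulled out of its pocket (distance of barrel_key_head from where it was at the start of the episode above 0.025 m).
It also fails if it takes over 48 s, if anything falls off the work surface, if the arm or the gripper's body presses on something with over 40 N, if the wrist force passes 120 N, or if a joint passes its speed limit or range.

## Working session

There is one attempt and no reset: what is moved stays moved. The work goes in short steps, Python scripts to look and compute and a shell command to move; the robot and the scene stay as the last step left them, time stands still between calls to the robot, and variables do not carry over. Pictures are saved under pics/ and viewed, at most 10 in all, crops included, and the job is handed in when it is done.

```bash
mkdir -p pics; cat > h.py <<'E'
import numpy as np, cv2
from station import bot
def world(cam,uv,d=None,z=None):
    m=bot.camera_model(cam);K=np.array(m["intrinsics"]);R=np.array(m["R"]);t=np.array(m["t"])
    r=np.linalg.inv(K)@np.array([uv[0],uv[1],1.]);c=-R.T@t;w=R.T@r
    if z is not None: return c+w*(z-c[2])/w[2]
    return c+w*d
def proj(cam,X):
    m=bot.camera_model(cam);p=np.array(m["intrinsics"])@(np.array(m["R"])@np.array(X)+np.array(m["t"]));return p[:2]/p[2]
E
python3 - <<'E'
from h import *
np.set_printoptions(precision=4,suppress=True)
o=bot.get_obs();print(o["eef_pos"],o["tool_rot"],o["t"])
for c in("side","top"):
    im,d=bot.read_camera(c);cv2.imwrite(f"pics/{c}0.png",im);np.save(f"{c}d.npy",d)
    m=bot.camera_model(c);print(c,"campos",-np.array(m["R"]).T@np.array(m["t"]))
    for n in("caddy","flap_bar","flap_hinge","door_key_head","barrel_key_head","mat","dish_mid","opener_mid","whistle_mid","stand_mid"):
        for r in bot.pinpoint(n,c)[:3]:
            a=r["at"];dd=d[min(383,int(round(a[1]))),min(511,int(round(a[0])))]
            print(c,n,round(r["score"],2),np.round(a),world(c,a,dd) if dd>0 else None)
E
```

```text
[0.2274 0.6352 0.4037] [-0.0001  0.171   0.9853 -0.0009] 0.0
side campos [1.1791 1.0758 1.0415]
side caddy 0.76 [224. 225.] [0.6278 0.129  0.0893]
side caddy 0.75 [237. 204.] [0.5339 0.0637 0.0917]
side flap_bar 0.65 [216. 161.] [ 0.5369 -0.0574  0.2108]
side flap_hinge 0.69 [207. 198.] [0.6362 0.0417 0.1508]
side flap_hinge 0.63 [193. 187.] [ 0.6484 -0.0328  0.1593]
side flap_hinge 0.34 [233. 203.] [0.5411 0.052  0.0899]
side mat 0.94 [312. 233.] [0.3548 0.2677 0.0063]
side mat 0.61 [303. 270.] [ 0.4935  0.3793 -0.0012]
side mat 0.61 [357. 313.] [0.482  0.6014 0.0062]
side dish_mid 0.8 [231. 228.] [0.6122 0.1441 0.0748]
side opener_mid 0.56 [254. 216.] [0.5115 0.1346 0.0729]
side whistle_mid 0.43 [235. 203.] [0.535  0.0551 0.0903]
side stand_mid 0.66 [208. 198.] [0.6345 0.0404 0.1518]
side stand_mid 0.56 [201. 160.] [ 0.4571 -0.3193  0.0474]
top campos [0.4091 0.1133 1.2285]
top flap_bar 0.71 [308. 173.] [ 0.5332 -0.0479  0.2156]
top flap_hinge 0.84 [304. 138.] [ 0.6444 -0.0464  0.161 ]
top mat 0.96 [209. 242.] [0.3401 0.2554 0.0072]
top mat 0.76 [172. 195.] [0.4979 0.3784 0.0033]
top mat 0.58 [108. 202.] [0.4792 0.5878 0.0069]
top dish_mid 0.62 [234. 154.] [0.6152 0.1629 0.0886]
top dish_mid 0.5 [266. 179.] [0.532  0.0648 0.1015]
top opener_mid 0.5 [237. 181.] [0.5323 0.1559 0.0715]
top opener_mid 0.46 [397. 205.] [ 0.4436 -0.3773  0.0048]
top whistle_mid 0.6 [266. 180.] [0.5304 0.0652 0.096 ]
top stand_mid 0.66 [397. 204.] [ 0.4439 -0.3647  0.0298]
```

View pics/side0.png

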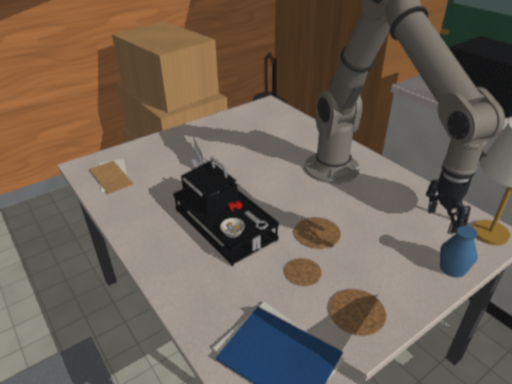

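View pics/top0.png

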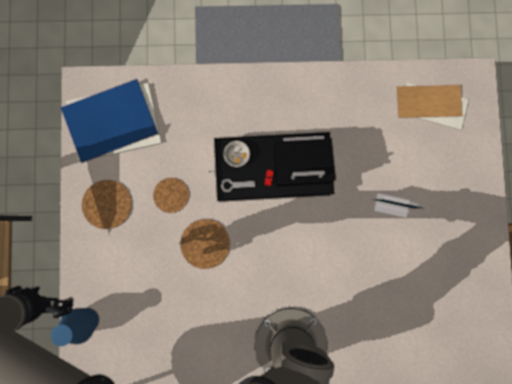

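The smallest mat is the one at top (172,195), about (0.498, 0.378). The flap compartment is at top (304,160), and the stand is on the far side at (397,205). Next I'll get the caddy pose from the depth cloud.

```bash
cat > fit.py <<'E'
from h import *
np.set_printoptions(precision=4,suppress=True)
P={}
for c in("top","side"):
    d=np.load(f"{c}d.npy");v,u=np.nonzero(d>0)
    m=bot.camera_model(c);K=np.array(m["intrinsics"]);R=np.array(m["R"]);t=np.array(m["t"])
    X=(np.linalg.inv(K)@np.stack([u,v,0*u+1.]))*d[v,u];P[c]=(R.T@(X-t[:,None])).T
def sel(c,lo,hi):
    p=P[c];return p[((p>lo)&(p<hi)).all(1)]
for c in P:
    p=sel(c,[.4,-.25,.03],[.75,.3,.4]);r=cv2.minAreaRect(p[:,:2].astype(np.float32));print(c,"foot",r)
    f=sel(c,[.45,-.2,.145],[.72,.06,.172]);print(c,"flap",len(f),np.median(f,0),cv2.minAreaRect(f[:,:2].astype(np.float32)))
    A=np.c_[f[:,:2],np.ones(len(f))];print("plane",np.linalg.lstsq(A,f[:,2],rcond=None)[0])
    b=sel(c,[.45,-.2,.19],[.72,.06,.24]);print(c,"bar",len(b),b.mean(0),b.min(0),b.max(0),cv2.fitLine(b[:,:2].astype(np.float32),2,0,.01,.01).ravel())
    s=sel(c,[.42,.25,-.01],[.57,.45,.012])
o=bot.trace("mat","top")
for r in o:
    v,u=np.nonzero(r["mask"]);w=np.array([world("top",a,z=.004) for a in np.c_[u,v][::5]]);print(r["score"],len(u),w.mean(0),w.max(0)-w.min(0))
E
python3 fit.py
```

```text
top foot ((0.5774893164634705, 0.05184267461299896), (0.2014564424753189, 0.39680349826812744), 1.6469229459762573)
top flap 2348 [ 0.5867 -0.0466  0.1637] ((0.5827686190605164, -0.049072958528995514), (0.13654100894927979, 0.1710609495639801), 1.738783359527588)
plane [-0.0811 -0.0055  0.2109]
top bar 118 [ 0.5345 -0.0498  0.2131] [ 0.5277 -0.0928  0.1901] [ 0.5411 -0.0053  0.2187] [ 0.0322 -0.9995  0.5345 -0.0498]
side foot ((0.5772500038146973, 0.05438283085823059), (0.20483851432800293, 0.4010677635669708), 1.8256992101669312)
side flap 1183 [ 0.5859 -0.0348  0.1602] ((0.584389328956604, -0.04440237581729889), (0.14105652272701263, 0.1762818545103073), 3.355299711227417)
plane [-0.1003 -0.0216  0.2178]
side bar 66 [ 0.5364 -0.0396  0.2069] [ 0.5292 -0.0881  0.1901] [0.5414 0.002  0.2147] [ 0.0338 -0.9994  0.5364 -0.0396]
0.96 1956 [0.4751 0.5912 0.004 ] [0.1632 0.1579 0.    ]
0.94 1993 [0.3357 0.2697 0.004 ] [0.1642 0.1586 0.    ]
0.63 143 [0.5298 0.1545 0.004 ] [0.0371 0.1042 0.    ]
0.56 1009 [0.4996 0.3805 0.004 ] [0.1143 0.1161 0.    ]
```

```bash
cat > go.py <<'E'
# usage: go.py x y z [yaw_deg of tool y]: remaining shift of TCP in present tool axes
import sys;from h import *
from scipy.spatial.transform import Rotation as Ro
np.set_printoptions(precision=4,suppress=True)
o=bot.get_obs();q=np.array(o["tool_rot"]);R=Ro.from_quat(q[[1,2,3,0]]).as_matrix()
print("t",o["t"],"pos",o["eef_pos"],"yaw_y",np.degrees(np.arctan2(R[1,1],R[0,1])),"F",o["contact_force"],"w",o["gripper_width"],"g",o["grasp_force"])
if len(sys.argv)>3: print("shift",R.T@(np.array(list(map(float,sys.argv[1:4])))-o["eef_pos"]))
E
python3 -m pendant '[[0.085,0,0,-0.01,0],[0.085,0,0,-0.01,5.7],[0.085,0,0,-0.01,5.7],[0.085,0,0,-0.01,5.7],[0.085,0,0,0,5.7],[0.085,0,0,0,5.7],[0.085,0,0,0,5.7],[0.085,0,0,0,5.7],[0.085,0,0,0,5.7],[0.085,0,0,0,5.7],[0.085,0,0,0,5.7],[0.085,0,0,0,5.7]]' 25; python3 go.py 0.536 -0.049 0.44
```

```text
t: 2.15
eef_pos: [0.2275, 0.6356, 0.4457]
tool_rot: [-0.0, 0.66, 0.751, 0.0]
contact_force: [-0.2, 0.1, 0.1]
gripper_width: 1.0
grasp_force: 0.0
t 2.15 pos [0.2275 0.6356 0.4457] yaw_y 7.329761748795544 F [-0.1868  0.1113  0.0501] w 0.9998876735193271 g 0.0
shift [-0.7184  0.2187  0.0051]
```

```bash
python3 -m pendant '[[0.085,-0.03,0.009,0,0],[0.085,-0.03,0.009,0,0],[0.085,-0.03,0.009,0,0],[0.085,-0.03,0.009,0,0],[0.085,-0.03,0.009,0,0],[0.085,-0.03,0.009,0,0],[0.085,-0.03,0.009,0,0],[0.085,-0.03,0.009,0,0],[0.085,-0.03,0.009,0,0],[0.085,-0.03,0.009,0,0],[0.085,-0.03,0.009,0,0],[0.085,-0.03,0.009,0,0]]'; python3 -m pendant '[[0.085,-0.03,0.009,0,0],[0.085,-0.03,0.009,0,0],[0.085,-0.03,0.009,0,0],[0.085,-0.03,0.009,0,0],[0.085,-0.03,0.009,0,0],[0.085,-0.03,0.009,0,0],[0.085,-0.03,0.009,0,0],[0.085,-0.03,0.009,0,0],[0.085,-0.03,0.009,0,0],[0.085,-0.03,0.009,0,0],[0.085,-0.03,0.009,0,0],[0.085,0,0,0,5.5]]'; python3 go.py 0.536 -0.049 0.361
```

```text
t: 3.15
eef_pos: [0.3827, 0.2915, 0.4457]
tool_rot: [-0.0, 0.659, 0.752, 0.001]
contact_force: [0.4, 1.1, -0.3]
gripper_width: 0.991
grasp_force: 0.0
t: 4.15
eef_pos: [0.5252, -0.0274, 0.4462]
tool_rot: [0.002, 0.696, 0.718, 0.0]
contact_force: [-0.2, -0.8, 1.2]
gripper_width: 0.992
grasp_force: 0.0
t 4.15 pos [ 0.5252 -0.0274  0.4462] yaw_y 1.764664421989259 F [-0.2056 -0.7969  1.2335] w 0.9922442283643812 g 0.0
shift [-0.0217  0.0099  0.0853]
```

```bash
python3 -m pendant '[[0.06,-0.011,0.005,0,0],[0.06,-0.011,0.005,0.01,0],[0.06,0,0,0.015,0],[0.06,0,0,0.015,0],[0.06,0,0,0.015,0],[0.06,0,0,0.015,0],[0.06,0,0,0.01,0],[0.06,0,0,0.005,0],[0.06,0,0,0,0]]' 30; python3 go.py 0.536 -0.049 0.361
python3 - <<'E'
from h import *
for c in("side","top"):
    im,d=bot.read_camera(c)
    p=proj(c,[.54,-.05,.2]).astype(int); x,y=p; s=im[max(0,y-70):y+70,max(0,x-70):x+70]; cv2.imwrite(f"pics/{c}1.png",cv2.resize(s,(400,400)))
a=[cv2.imread(f"pics/{c}1.png") for c in("side","top")];cv2.imwrite("pics/both1.png",np.hstack(a))
E
```

```text
t: 4.9
eef_pos: [0.5346, -0.0425, 0.3592]
tool_rot: [-0.0, 0.694, 0.72, -0.0]
contact_force: [-0.4, -0.5, -0.5]
gripper_width: 0.701
grasp_force: 0.0
t 4.9 pos [ 0.5346 -0.0425  0.3592] yaw_y 2.108410921106616 F [-0.3681 -0.4791 -0.5053] w 0.7014482656607356 g 0.0
shift [-0.0065  0.0011 -0.0018]
```

View pics/both1.png

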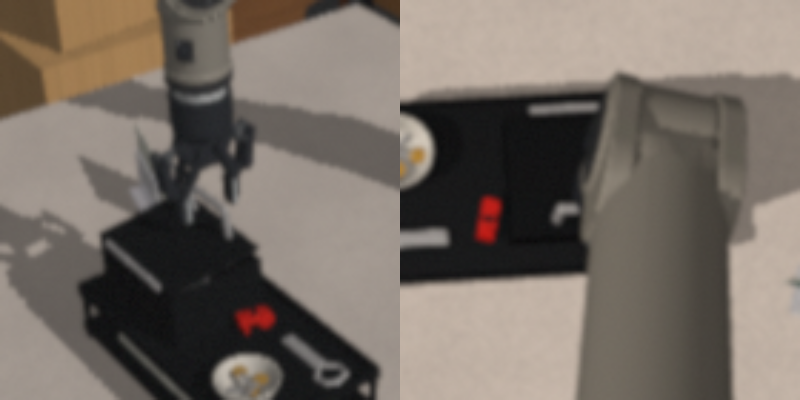

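In the side view (180,200) the fingers straddle the bar, one in front and one behind, so I'll close.

```bash
python3 -m pendant '[[0.04,-0.005,0.001,0,0],[0.03,0,0,0,0],[0.02,0,0,0,0],[0.0,0,0,0,0],[0.0,0,0,0,0],[0.0,0,0,0,0],[0.0,0,0,0,0],[0.0,0,0,0,0],[0.0,0,0,0,0]]' 30
python3 - <<'E'
import numpy as np
a=0.08;p=lambda a:np.array([-115*np.cos(a)+41.5*np.sin(a),115*np.sin(a)+41.5*np.cos(a)])
A=np.linspace(.08,1.62,25)
for i in range(24):print(round(A[i+1],2),np.round(p(A[i+1])-p(A[i]),1))
E
```

```text
t: 5.75
eef_pos: [0.5344, -0.048, 0.3592]
tool_rot: [-0.002, 0.694, 0.72, -0.002]
contact_force: [-6.5, -0.5, 3.6]
gripper_width: 0.105
grasp_force: 29.6
0.14 [3.5 7. ]
0.21 [3.9 6.8]
0.27 [4.3 6.5]
0.34 [4.8 6.2]
0.4 [5.1 5.9]
0.46 [5.5 5.6]
0.53 [5.9 5.2]
0.59 [6.2 4.8]
0.66 [6.5 4.4]
0.72 [6.7 4. ]
0.79 [7.  3.6]
0.85 [7.2 3.1]
0.91 [7.4 2.6]
0.98 [7.5 2.2]
1.04 [7.7 1.7]
1.11 [7.8 1.2]
1.17 [7.8 0.7]
1.24 [7.8 0.2]
1.3 [ 7.8 -0.3]
1.36 [ 7.8 -0.8]
1.43 [ 7.7 -1.3]
1.49 [ 7.6 -1.8]
1.56 [ 7.5 -2.3]
1.62 [ 7.3 -2.8]
```

```bash
python3 -m pendant '[[0,0,0.0035,-0.007,0],[0,0,0.0039,-0.0068,0],[0,0,0.0043,-0.0065,0],[0,0,0.0048,-0.0062,0],[0,0,0.0051,-0.0059,0],[0,0,0.0055,-0.0056,0],[0,0,0.0059,-0.0052,0],[0,0,0.0062,-0.0048,0],[0,0,0.0065,-0.0044,0],[0,0,0.0067,-0.004,0],[0,0,0.007,-0.0036,0],[0,0,0.0072,-0.0031,0]]'; python3 go.py
```

```text
t: 6.75
eef_pos: [0.6024, -0.0459, 0.4241]
tool_rot: [-0.0, 0.694, 0.72, -0.0]
contact_force: [-4.7, -1.5, 3.1]
gripper_width: 0.106
grasp_force: 29.2
t 6.75 pos [ 0.6024 -0.0459  0.4241] yaw_y 2.0594215168794414 F [-4.7345 -1.4557  3.0861] w 0.10551901683284783 g 29.15259540081024
```

```bash
python3 -m pendant '[[0,0,0.0074,-0.0026,0],[0,0,0.0075,-0.0022,0],[0,0,0.0077,-0.0017,0],[0,0,0.0078,-0.0012,0],[0,0,0.0078,-0.0007,0],[0,0,0.0078,-0.0002,0],[0,0,0.0078,0.0003,0],[0,0,0.0078,0.0008,0],[0,0,0.0077,0.0013,0],[0,0,0.0076,0.0018,0],[0,0,0.0075,0.0023,0],[0,0,0.0073,0.0028,0]]'; python3 -m pendant '[[0,0,0,0,0],[0,0,0,0,0],[0,0,0,0,0],[0,0,0,0,0]]'; python3 go.py
python3 - <<'E'
from h import *
im,d=bot.read_camera("side");x,y=proj("side",[.62,-.05,.2]).astype(int)
cv2.imwrite("pics/s2.png",cv2.resize(im[y-80:y+80,x-80:x+80],(560,560)))
E
```

```text
t: 7.75
eef_pos: [0.695, -0.0427, 0.422]
tool_rot: [0.001, 0.694, 0.72, -0.0]
contact_force: [-2.0, -4.2, 1.3]
gripper_width: 0.105
grasp_force: 29.3
t: 8.08
eef_pos: [0.695, -0.0426, 0.4217]
tool_rot: [0.001, 0.694, 0.72, -0.0]
contact_force: [1.0, -4.7, -1.1]
gripper_width: 0.099
grasp_force: 29.4
t 8.0833 pos [ 0.695  -0.0426  0.4217] yaw_y 2.0555885126416875 F [ 0.9572 -4.7403 -1.1165] w 0.09864670099377411 g 29.354676604270935
```

View pics/s2.png

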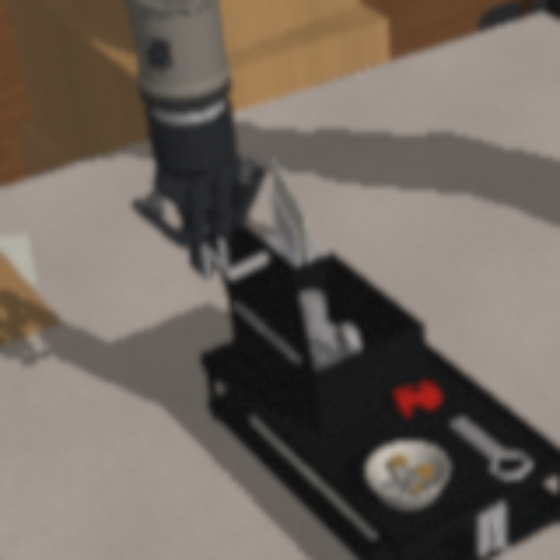

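Flap is up and the keys are visible at (315,325). Now I'll release the bar, rise and clear the view.

```bash
python3 -m pendant '[[0.03,0,0,0,0],[0.03,0,0,0,0],[0.03,0,0,0,0],[0.03,0,0,-0.005,0],[0.03,0,0,-0.015,0],[0.03,0,0,-0.02,0],[0.03,0,0,-0.02,0],[0.03,0,0,-0.02,0],[0.03,0,0,0,0]]'; python3 -m pendant '[[0.03,0,-0.02,0,0],[0.03,0,-0.03,0,0],[0.03,0,-0.03,0,0],[0.03,0,-0.03,0,0],[0.03,0,-0.03,0,0],[0.03,0,-0.03,0,0],[0.03,0,-0.03,0,0],[0.03,0,-0.02,0,0],[0.03,0,0,0,0]]';python3 go.py
python3 - <<'E'
from h import *
np.set_printoptions(precision=4,suppress=True)
for c in("side","top"):
    im,d=bot.read_camera(c);np.save(f"{c}d.npy",d);x,y=proj(c,[.6,-.05,.15]).astype(int)
    h=60;cv2.imwrite(f"pics/{c}3.png",cv2.resize(im[y-h:y+h,x-h:x+h],(400,400)))
    for n in("door_key_head","barrel_key_head"):
        for r in bot.pinpoint(n,c)[:3]:
            a=r["at"];print(c,n,round(r["score"],2),np.round(a,1),world(c,a,z=.131),world(c,a,d[int(round(a[1])),int(round(a[0]))]))
    for y_ in(-.015,-.081):print(proj(c,[.579,y_,.131]))
a=[cv2.imread(f"pics/{c}3.png") for c in("side","top")];cv2.imwrite("pics/both3.png",np.hstack(a))
E
```

```text
t: 8.88
eef_pos: [0.6948, -0.042, 0.5072]
tool_rot: [0.003, 0.694, 0.72, 0.003]
contact_force: [0.9, -0.2, 0.4]
gripper_width: 0.353
grasp_force: 0.0
t: 9.63
eef_pos: [0.471, -0.0508, 0.5019]
tool_rot: [-0.002, 0.694, 0.72, 0.001]
contact_force: [0.4, -1.1, -0.3]
gripper_width: 0.349
grasp_force: 0.0
t 9.6333 pos [ 0.471  -0.0508  0.5019] yaw_y 2.0762424242353004 F [ 0.4436 -1.1064 -0.342 ] w 0.34867875053863706 g 0.0
side door_key_head 0.57 [215.2 189.6] [ 0.5759 -0.0073  0.131 ] [ 0.5792 -0.0013  0.136 ]
side barrel_key_head 0.5 [207.2 178.6] [ 0.5635 -0.0825  0.131 ] [ 0.5709 -0.0687  0.1419]
[213.3092 188.8791]
[203.7701 180.2609]
top door_key_head 0.42 [288.9 163.6] [ 0.5737 -0.0037  0.131 ] [ 0.5726 -0.0029  0.1385]
top barrel_key_head 0.6 [311.6 162. ] [ 0.5768 -0.0727  0.131 ] [ 0.5742 -0.0698  0.148 ]
[292.5639 161.7665]
[314.3052 161.205 ]
```

View pics/both3.png

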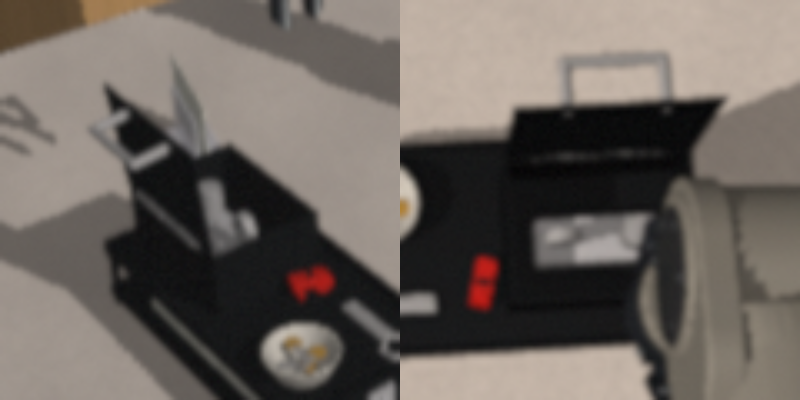

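```bash
python3 -m pendant '[[0.03,0.04,-0.02,0,0],[0.03,0.04,-0.02,0,0],[0.03,0.04,0,0,0],[0.03,0.04,0,0,0],[0.03,0.03,0,0,0],[0.03,0,0,0,0]]' >/dev/null;python3 go.py
python3 - <<'E'
from h import *
im,d=bot.read_camera("top");np.save("topd.npy",d);x,y=proj("top",[.579,-.05,.13]).astype(int)
cv2.imwrite("pics/t4.png",cv2.resize(im[y-24:y+24,x-32:x+32],(800,600),interpolation=cv2.INTER_NEAREST));print(x-32,y-24)
im,ds=bot.read_camera("side");np.save("sided.npy",ds);x,y=proj("side",[.579,-.05,.13]).astype(int);print(x,y)
print(np.round(bot.pinpoint("door_key_head","top")[:2],3) if 0 else [(c,n,[(round(r["score"],2),np.round(r["at"],1),world(c,r["at"],z=.131)) for r in bot.pinpoint(n,c)[:2]]) for c in("top","side") for n in("door_key_head","barrel_key_head")])
exec(open("fit.py").read().split("for c in P:")[0])
p=sel("top",[.535,-.12,.09],[.62,.03,.17]);hi=p[p[:,2]>.118]
for l,hh in((-.12,-.05),(-.05,.03)):
    k=hi[(hi[:,1]>l)&(hi[:,1]<hh)]
    for a in k:print(np.round(a,3),end=" ")
    print(len(k),k.mean(0) if len(k) else 0)
E
```

```text
t 10.4333 pos [0.4299 0.1402 0.5017] yaw_y 2.637702898383187 F [0.2746 0.4987 0.3663] w 0.34895978206344946 g 0.0
272 137
208 184
[('top', 'door_key_head', [(0.42, array([289.9, 164.1]), array([ 0.57209648, -0.00668057,  0.131     ]))]), ('top', 'barrel_key_head', [(0.44, array([312.5, 162.3]), array([ 0.57579946, -0.07538658,  0.131     ]))]), ('side', 'door_key_head', [(0.69, array([207.3, 194.3]), array([ 6.12564927e-01, -4.10531969e-04,  1.31000000e-01])), (0.61, array([214.4, 188.8]), array([ 0.5756517 , -0.01308078,  0.131     ]))]), ('side', 'barrel_key_head', [(0.37, array([205.3, 178.4]), array([ 0.5684565 , -0.08782411,  0.131     ])), (0.27, array([256.2, 216.3]), array([0.54621367, 0.19759749, 0.131     ]))])]
[ 0.589 -0.077  0.15 ] [ 0.589 -0.08   0.148] [ 0.589 -0.083  0.15 ] [ 0.589 -0.087  0.146] [ 0.586 -0.075  0.148] [ 0.585 -0.077  0.153] [ 0.586 -0.081  0.147] [ 0.586 -0.083  0.148] [ 0.586 -0.087  0.147] [ 0.586 -0.09   0.146] [ 0.583 -0.071  0.147] [ 0.583 -0.075  0.146] [ 0.583 -0.078  0.146] [ 0.583 -0.08   0.149] [ 0.583 -0.083  0.148] [ 0.582 -0.086  0.15 ] 
[... 2140 characters left out ...]
144] [ 0.573 -0.009  0.144] [ 0.573 -0.012  0.145] [ 0.573 -0.014  0.147] [ 0.572 -0.017  0.149] [ 0.572 -0.02   0.149] [ 0.573 -0.024  0.143] [ 0.573 -0.027  0.144] [ 0.574 -0.031  0.137] [ 0.572 -0.     0.136] [ 0.571 -0.003  0.143] [ 0.571 -0.006  0.142] [ 0.57  -0.008  0.145] [ 0.57  -0.011  0.147] [ 0.569 -0.014  0.149] [ 0.569 -0.017  0.149] [ 0.569 -0.02   0.15 ] [ 0.57  -0.023  0.145] [ 0.57  -0.027  0.14 ] [ 0.57  -0.03   0.142] [ 0.569 -0.     0.138] [ 0.568 -0.003  0.139] [ 0.568 -0.006  0.139] [ 0.569 -0.009  0.136] [ 0.568 -0.012  0.136] [ 0.568 -0.015  0.136] [ 0.569 -0.019  0.131] [ 0.568 -0.022  0.135] [ 0.57  -0.026  0.127] [ 0.569 -0.028  0.129] 53 [ 0.5735 -0.0148  0.1424]
```

View pics/t4.png

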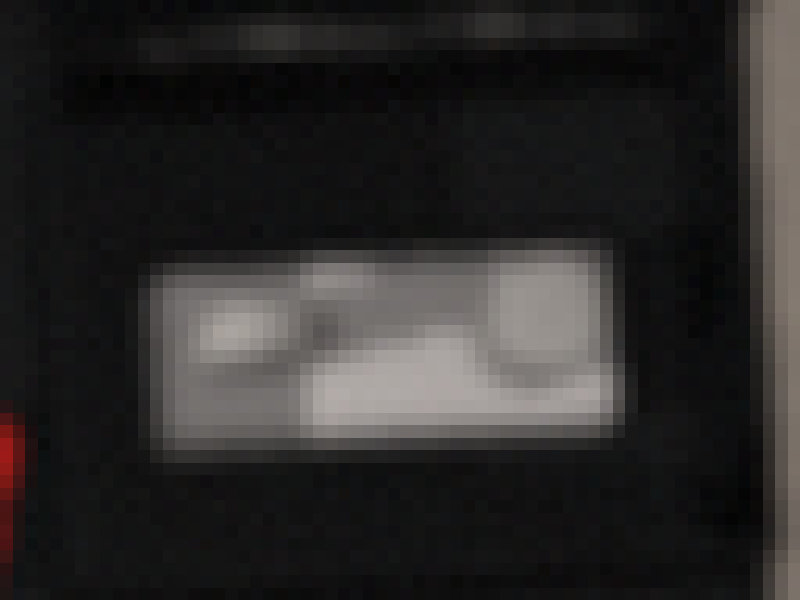

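The flat house key is the left one, top crop (230,330), at about (0.574, -0.015). The round barrel head is the right one, crop (545,310), at about (0.576, -0.081). I'll go above the house key.

```bash
python3 go.py 0.575 -0.015 0.42; python3 -m pendant '[[0.05,-0.025,0.022,0.01,0],[0.05,-0.025,0.022,0.01,0],[0.05,-0.025,0.022,0.01,0],[0.05,-0.025,0.022,0.01,0],[0.05,-0.025,0.022,0.01,0],[0.05,-0.025,0.022,0.01,0],[0.05,0,0,0.01,0],[0.05,0,0,0,0],[0.05,0,0,0,0]]' 40; python3 go.py 0.574 -0.015 0.289
```

```text
t 10.7333 pos [0.4307 0.1319 0.502 ] yaw_y 1.9466831415039783 F [-0.2641  0.2714 -0.4081] w 0.35402079734832387 g 0.0
shift [-0.1516  0.1392  0.082 ]
t: 11.48
eef_pos: [0.5673, -0.0124, 0.4316]
tool_rot: [-0.001, 0.695, 0.719, -0.001]
contact_force: [-0.1, 0.2, 0.7]
gripper_width: 0.587
grasp_force: 0.0
t 11.4833 pos [ 0.5673 -0.0124  0.4316] yaw_y 2.00669242269234 F [-0.0878  0.2329  0.714 ] w 0.5870112111788182 g 0.0
shift [-0.0028  0.0068  0.1426]
```

```bash
python3 -m pendant '[[0.05,-0.003,0.007,0.015,0],[0.05,0,0,0.02,0],[0.05,0,0,0.02,0],[0.05,0,0,0.02,0],[0.05,0,0,0.015,0],[0.05,0,0,0.01,0],[0.05,0,0,0.01,0],[0.05,0,0,0,0],[0.05,0,0,0,0]]'; python3 go.py 0.574 -0.015 0.289; python3 - <<'E'
from h import *
im,d=bot.read_camera("side");x,y=proj("side",[.579,-.03,.15]).astype(int)
cv2.imwrite("pics/s5.png",cv2.resize(im[y-40:y+40,x-40:x+40],(560,560)))
E
```

```text
t: 12.23
eef_pos: [0.5748, -0.0143, 0.3225]
tool_rot: [-0.0, 0.694, 0.72, 0.0]
contact_force: [0.8, -0.0, 0.8]
gripper_width: 0.586
grasp_force: 0.0
t 12.2333 pos [ 0.5748 -0.0143  0.3225] yaw_y 2.127512503858659 F [ 0.8438 -0.0171  0.8053] w 0.5863506179691247 g 0.0
shift [-0.0007 -0.0009  0.0335]
```

View pics/s5.png

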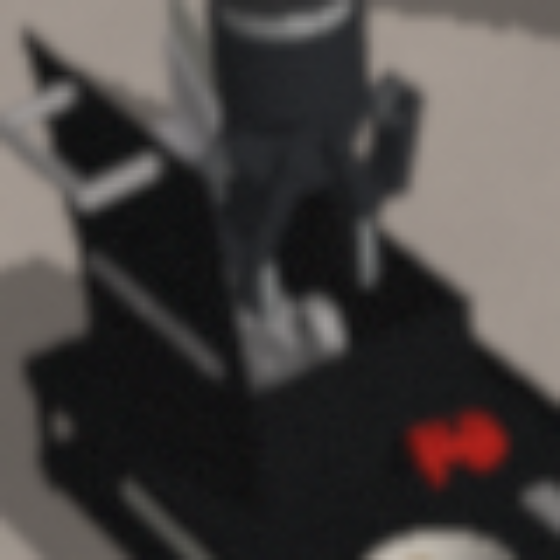

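The key's head (325,325) lies between the fingers at (270,290) and (365,270). I'll go down and grip it.

```bash
python3 -m pendant '[[0.05,0,0,0.012,0],[0.05,0,-0.001,0.012,0],[0.05,0,0,0.009,0],[0.05,0,0,0,0],[0.02,0,0,0,0],[0.005,0,0,0,0],[0,0,0,0,0],[0,0,0,0,0],[0,0,0,0,0],[0,0,0,0,0],[0,0,0,0,0]]' 40; python3 go.py 0.574 -0.015 0.289
```

```text
t: 13.2
eef_pos: [0.574, -0.0147, 0.2895]
tool_rot: [0.0, 0.694, 0.72, 0.0]
contact_force: [0.7, -1.1, 1.6]
gripper_width: 0.132
grasp_force: 43.6
t 13.2 pos [ 0.574  -0.0147  0.2895] yaw_y 2.100393303099248 F [ 0.6735 -1.0824  1.5975] w 0.1320027286752982 g 43.564483523368835
shift [-0.0003 -0.      0.0005]
```

```bash
python3 -m pendant '[[0,0,0,-0.004,0],[0,0,0,-0.008,0],[0,0,0,-0.01,0],[0,0,0,-0.012,0],[0,0,0,-0.014,0],[0,0,0,-0.015,0],[0,0,0,-0.015,0],[0,0,0,-0.015,0],[0,0,0,-0.015,0],[0,0,0,-0.01,0],[0,0,0,-0.005,0],[0,0,0,0,0]]'; python3 go.py 0.499 0.379 0.39
```

```text
t: 14.2
eef_pos: [0.574, -0.0148, 0.4136]
tool_rot: [0.001, 0.694, 0.72, 0.001]
contact_force: [-0.8, 0.6, -0.6]
gripper_width: 0.13
grasp_force: 43.4
t 14.2 pos [ 0.574  -0.0148  0.4136] yaw_y 2.101017612731716 F [-0.7687  0.6342 -0.6492] w 0.12968113025763134 g 43.41757893562317
shift [ 0.3963 -0.0606  0.0237]
```

```bash
python3 -m pendant '[[0,0.01,0,0,0],[0,0.02,-0.003,0,0],[0,0.025,-0.004,0,0],[0,0.025,-0.004,0,0],[0,0.025,-0.004,0,0],[0,0.025,-0.004,0,0],[0,0.025,-0.004,0,0],[0,0.025,-0.004,0,0],[0,0.025,-0.004,0,0],[0,0.025,-0.004,0,0],[0,0.025,-0.004,0,0],[0,0.025,-0.004,0,0]]' >/dev/null; python3 -m pendant '[[0,0.025,-0.004,0,0],[0,0.025,-0.004,0,0],[0,0.025,-0.004,0.003,0],[0,0.02,-0.003,0.005,0],[0,0.013,-0.002,0.005,0],[0,0.008,0,0.005,0],[0,0,0,0.004,0],[0,0,0,0,0],[0,0,0,0,0],[0,0,0,0,0],[0,0,0,0,0],[0,0,0,0,0]]'; python3 go.py 0.499 0.379 0.39
python3 - <<'E'
from h import *
np.set_printoptions(precision=4,suppress=True)
for c in("side","top"):
    im,d=bot.read_camera(c);cv2.imwrite(f"pics/{c}6.png",im)
    for n in("door_key_head","barrel_key_head","flap_bar"):
        for r in bot.pinpoint(n,c)[:1]:
            a=r["at"];print(c,n,round(r["score"],2),np.round(a),world(c,a,d[int(round(a[1])),int(round(a[0]))]))
im=cv2.imread("pics/side6.png");cv2.imwrite("pics/s6.png",cv2.resize(im[90:330,150:400],(625,600)))
E
```

```text
t: 16.2
eef_pos: [0.4997, 0.3781, 0.3906]
tool_rot: [-0.0, 0.694, 0.72, 0.0]
contact_force: [0.3, -0.4, 0.4]
gripper_width: 0.134
grasp_force: 43.4
t 16.2 pos [0.4997 0.3781 0.3906] yaw_y 2.026868364610526 F [ 0.3401 -0.3598  0.395 ] w 0.13387731025060978 g 43.4171998500824
shift [ 0.0009 -0.0007  0.0006]
side door_key_head 0.55 [305. 216.] [0.5129 0.389  0.2433]
side barrel_key_head 0.46 [206. 181.] [ 0.5773 -0.0666  0.1356]
side flap_bar 0.89 [172. 166.] [ 0.5475 -0.4267 -0.0045]
top door_key_head 0.55 [304. 166.] [ 0.5704 -0.054   0.1054]
top barrel_key_head 0.43 [313. 164.] [ 0.5677 -0.0749  0.148 ]
top flap_bar 0.74 [308. 110.] [ 0.6951 -0.045   0.2698]
```

View pics/s6.png

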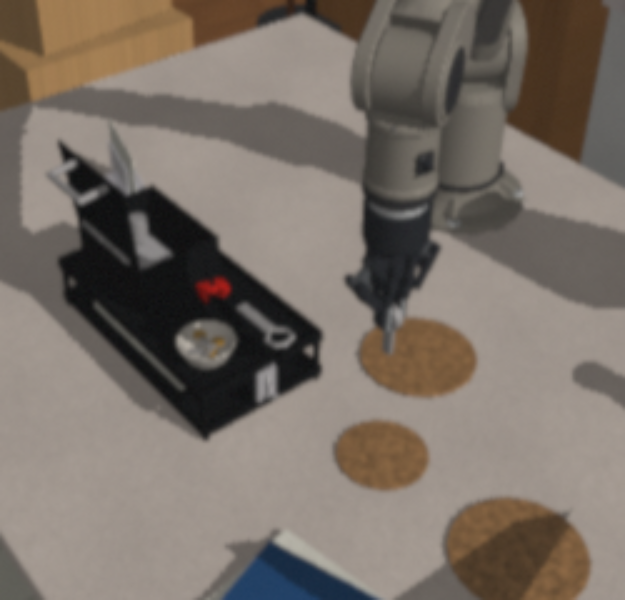

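The key hangs blade down at (390,335) and is measured over the smallest mat. The flap stands open, the barrel key is in its pocket and the bystanders haven't moved. I'm handing it in.

```bash
python3 -c "
from station import bot
print(bot.hand_in())"
```

```text
the job is handed in; nothing more can be done
None
```

I handed the job in at about 16 s with the house key gripped blade down about 17 cm above the smallest cork mat, the flap standing open and the barrel-headed key still in its pocket; hand-in returned no verdict.

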